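Push a length of square tube past the post into its storage bay

TASK

Put the loose length of square steel tube away in the bay of dark steel angle by pushing it across the table with the fingertips: push one end, then the other, to angle it past the upright post, until it lies inside the bay against the back rail along its whole length. Only push it, gently: do not grip, lift or roll it over, and leave the other things on the table where they are.

Things in the scene. Friction and masses are not known exactly. Their poses are not given: they have to be found in the camera images.
- tube: the work piece: one length of bare steel square tube, 200 mm long, 25 x 25 mm section, about 0.2 to 0.4 kg, lying loose on the table. Origin: centre of its underside (table height). Its y axis runs along its length, z up; the ends lie at y = +100 and -100 mm
- tube_end_a (a point): centre of the tube's end face at its +y end (12.5 mm above its underside)
- tube_end_b (a point): centre of the tube's end face at its -y end (12.5 mm above its underside)
- bay: fixed storage bay of dark steel angle, open above and to its own -x (towards the robot); the table is its floor. Origin: on the table, middle of the back rail's inner face; x out through the back rail, y along it. Inside 250 mm long (y -125 to +125), 60 mm deep (x -60 at the mouth, 0 at the rail). Walls 35 mm high, 5 mm thick; a 5 mm high foot flange runs up to 35 mm outside them
- post: fixed upright round steel post, 24 mm diameter, 50 mm high, before the bay's mouth: axis at bay x about -65 mm and bay y about +62 or -62 mm (varies). Its gap to the farther end wall, about 175 mm, is shorter than the tube; behind it 53 mm are free to the back rail. Origin: centre of its foot. On the other side a flat plug level with the table fills the unused hole: no obstacle
- hammer: bystander: hammer lying at the left of the work, origin near its middle on the table
- wrench: bystander: wrench lying at the right of the work, origin near its middle on the table
- bottle: bystander: orange bottle, 60 mm diameter, 150 mm high, standing far left; origin under its centre
- cup: bystander: aluminium cup, 72 mm diameter, 85 mm high, standing at the right; origin under its centre
- collar: bystander: steel collar, 44 mm diameter, 20 mm high, lying just outside one end wall of the bay; origin under its centre
- offcut: bystander: steel offcut 40 x 30 x 25 mm lying just outside one end wall of the bay; origin under its centre
- jar: bystander: small jar, 52 mm diameter, 60 mm high, standing behind the bay's back rail; origin under its centre

How it is judged:
At the end, for the whole second after the job is handed in: Both ends of the tube are inside the bay, between its end walls and not more than 10 mm from touching the back rail; the tube lies flat on the table, at rest (x of tube_end_a in the frame of bay between -0.0225 and 0 m and y of tube_end_a in the frame of bay between -0.128 and 0.128 m and height (world z) of each of tube_end_a, tube_end_b below 0.018 m and x of tube_end_b in the frame of bay between -0.0225 and 0 m and y of tube_end_b in the frame of bay between -0.128 and 0.128 m and linear speed of tube below 0.01 m/s and angular speed of tube below 0.1 rad/s and angle between tube's own z axis and vertical below 0.08 rad).
It fails at once if the fingers squeeze the tube or press on it with more than 40 N (contact force between the fingers and tube above 40 N).
It fails at once if the tube is lifted (an end rises more than 10 mm) or carried (height (world z) of any of tube_end_a, tube_end_b above 0.0225 m).
It fails at once if the tube is tipped or rolled over (more than 20 degrees) (angle between tube's own z axis and vertical above 0.35 rad).
It fails at once if a bystander is moved more than 20 mm (distance of any of hammer, wrench, bottle, cup, collar, offcut, jar from where it was at the start of the episode above 0.02 m).
It also fails if it takes over 72 s, if anything falls off the work surface, if the arm or the gripper's body presses on something with over 40 N, if the wrist force passes 120 N, or if a joint passes its speed limit or range.

ROBOT

A 6-joint arm with a two-finger parallel gripper is mounted at the origin on the work surface. World frame = base frame: x ahead of the robot, y to its left, z up, the work surface at z = 0. Lengths are in m, angles in rad, forces in N, time in s.
With the tool pointing down it reaches from about 0.4 to 0.825 m from the base axis. Payload 7 kg.
Tool frame: the origin (TCP) lies midway between the tips of the shut fingers; the grasp point (between the pads) lies 19 mm behind it; z points along the fingers, x is the direction in which the jaws open and shut, and the axes are right-handed (so a half turn about z gives the same grasp; the last joint's range is limited). The gripper opens to 88 mm and grips with 3 to 60 N. Pads are 19 mm wide; open, the fingers measure 130 mm over their backs; the gripper's body (78 mm by 193 mm) begins 47 mm behind the grasp point.
Start: joints at [1.392, 0.359, 0.012, 0, -1.224, -0.288], TCP at [0.304, 0.603, 0.227] pointing down, gripper open.
Joint ranges: [-3.07, 3.07], [-1.43, 2.12], [-1.02, 1.25], [-3.03, 1.67], [-3.05, -0], [-3.03, 3.03]. Speed limits (rad/s): [2.39, 2.39, 3.01, 3.14, 3.14, 3.14].

INTERFACE

Orientations are given as [roll, pitch, yaw] about the fixed x, y, z axes, in that order (R = Rz(yaw) Ry(pitch) Rx(roll)).
In Python, from station import status, eyes, workorder gives the robot as it stands.
- The arm moves only by the shell command python3 -m jog 'ROWS' [OPENING] [FORCE]. ROWS is JSON, a list of rows, each a list of 6 numbers: the shift along the world's x, y, z in mm, then the turn, a rotation vector about the world's x, y, z in rad. A call has 1 to 12 rows; each row shifts and turns the pose as measured when the row begins; what a row does not reach is not made up. A row lasts 1/10 s, in which the tool goes at most 50 mm and 8.59 degrees, less where a joint would pass 70% of its speed; a pose out of reach is approached as far as the arm can. A call with a gripper value outside its range is refused whole. OPENING is the opening, from 0 (shut) to 1 (fully open), set as the call begins (- or left out, the last holds). The fingers move at their own pace and stop on an object; FORCE is the grip in N (left out, the last holds). Time passes only in rows, so rows that do not move let the fingers close. It gives the time, the measured TCP pose, the force and the opening at its end, in the units of the state.
- status.get_state(): the state, without advancing time (a new reading comes with each control period).
- eyes.grab_frame(name): name is "scene" or "top"; returns the picture (384x512x3 uint8, blue, green, red); there is no depth.
- eyes.calibration(name): a dict with "camera_matrix" (3x3 intrinsics, pixels), "k1" (the pictures are not rectified: a ray, as slopes to the right and down, at radius r is drawn at 1 + k1 r^2 times it, then the intrinsics apply), "cam_to_world" (4x4, takes a point from camera to world coordinates). Camera axes: x right, y up, looking along -z (the intrinsics and any distortion apply to the point x, -y, -z); pixel columns grow to the right and rows downward; lengths in m; the calibration is good to about 2 mm. A picture is of the moment at which its call begins. calibration takes no time and is no camera call.
- workorder.job_done(): hands the job in, once; it reports no verdict.
The state is a dict: "t": time; "q": joint angles; "qd": joint speeds; "joint_efforts": joint torques, N m; "eef_pos": TCP position; "ee_rot": TCP orientation; "force": force on the tool from outside, world axes, zero at the start; "moment": the same for the moment, N m; "width": finger opening in m.
Only numpy, scipy, OpenCV 4.12 (cv2) and the standard library are available. Lean on these libraries where they do the work, as an engineer would, in place of code of your own. Each camera call takes 0.05 s, during which the arm holds its last target. There are 200 camera calls.

## Working session

There is one attempt and no reset: what is moved stays moved. The work goes in short steps, Python scripts to look and compute and a shell command to move; the robot and the scene stay as the last step left them, time stands still between calls to the robot, and variables do not carry over. Pictures are saved under pics/ and viewed, about 8 in all and at most 12, crops included, and the job is handed in when it is done.

```bash
mkdir -p pics; python3 - <<'E'
from station import status, eyes
import cv2,json
print(status.get_state())
for n in("top","scene"):
    cv2.imwrite(f"pics/{n}0.png",eyes.grab_frame(n)); c=eyes.calibration(n); print(n,c)
E
```

```text
{'t': 0.0, 'q': array([ 1.39210419e+00,  3.59392779e-01,  1.10643552e-02, -3.52317048e-04,
       -1.22411407e+00, -2.88077896e-01]), 'qd': array([ 1.05779650e-03, -3.85277943e-04, -3.13718884e-05, -4.49139271e-04,
       -2.93505536e-05, -6.57103158e-04]), 'joint_efforts': array([-1.87743390e-03, -5.82716596e+01,  2.93065274e+01,  6.99745461e+00,
        6.86368949e-03, -1.67727899e-04]), 'eef_pos': array([0.30356874, 0.60233301, 0.22562089]), 'ee_rot': array([-3.14144247e+00, -1.67243852e-03, -2.03768647e+00]), 'force': array([-0.51794117, -0.32533895,  0.30498207]), 'moment': array([ 0.02672891,  0.00994447, -0.03732149]), 'width': 0.08760231192603296}
top {'camera_matrix': array([[346.63151435,   0.        , 258.5153733 ],
       [  0.        , 346.63151435, 182.72661995],
       [  0.        ,   0.        ,   1.        ]]), 'k1': -0.041439503858666946, 'cam_to_world': array([[-2.88135291e-02,  9.97213961e-01, -6.88047683e-02,
         5.02847369e-01],
       [-9.99584167e-01, -2.86674278e-02,  3.11007797e-03,
        -8.94736805e-03],
       [ 1.12895744e-03,  6.88657693e-02,  9.97625296e-01,
         1.15361973e+00],
       [ 0.00000000e+00,  0.00000000e+00,  0.00000000e+00,
         1.00000000e+00]])}
scene {'camera_matrix': array([[378.4086349 ,   0.        , 257.52212029],
       [  0.        , 378.4086349 , 189.11426594],
       [  0.        ,   0.        ,   1.        ]]), 'k1': 0.03190722200489005, 'cam_to_world': array([[-0.57297995, -0.54074955,  0.61586029,  1.26776859],
       [ 0.81954986, -0.37285471,  0.43510618,  0.45169875],
       [-0.00565706,  0.75403534,  0.65680949,  0.75773986],
       [ 0.        ,  0.        ,  0.        ,  1.        ]])}
```

View pics/top0.png

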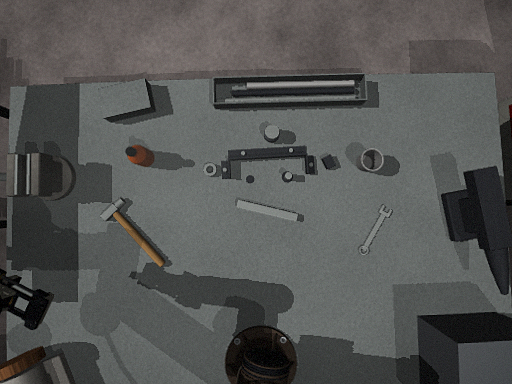

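View pics/scene0.png

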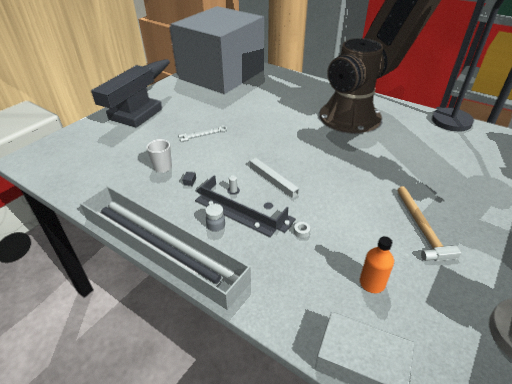

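The top view shows the bay at about (222–315, 148–178), the post at (287,176), the plug at (250,180), and the tube from (237,204) to (301,216). I'll enlarge that part.

```bash
python3 - <<'E'
import cv2
im=cv2.imread("pics/top0.png")[135:230,195:345]
cv2.imwrite("pics/c0.png",cv2.resize(im,None,fx=5.3,fy=5.3,interpolation=cv2.INTER_CUBIC))
E
cat > h.py <<'E'
import numpy as np,cv2
from station import eyes
def rays(n,px):
    c=eyes.calibration(n);K=c["camera_matrix"];T=c["cam_to_world"]
    d=cv2.undistortPoints(np.float64(px).reshape(-1,1,2),K,np.float64([c["k1"],0,0,0])).reshape(-1,2)
    return T[:3,3],np.c_[d[:,0],-d[:,1],-np.ones(len(d))]@T[:3,:3].T
def onz(n,px,z):
    o,d=rays(n,px); return (o+d*((z-o[2])/d[:,2])[:,None])[:,:2]
E
```

```text
(no output)
```

View pics/c0.png

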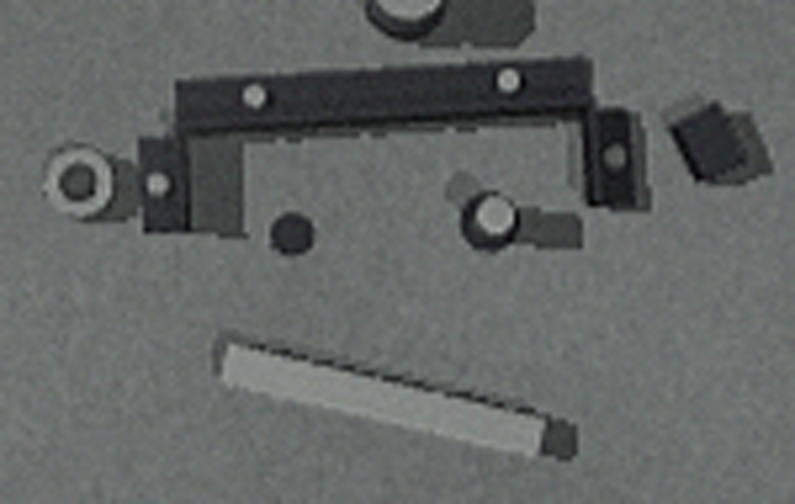

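```bash
python3 - <<'E'
from h import *
f=lambda p:np.array(p)/5.3+[195,135]-0.4
P=np.round
bl=onz("top",f([[188,232],[189,136],[583,120],[587,205]]),0);print("bay floor FL,BL,BR,FR\n",P(bl,4))
e=bl[1]-bl[2];print("len",np.linalg.norm(e),"yaw",np.arctan2(-e[0],e[1]))
# outer corner of rail foot flange etc
tb=onz("top",f([[228,342],[220,380],[548,415],[538,458]]),.025);print("tube\n",P(tb,4))
a=tb[:2].mean(0);b=tb[2:].mean(0);print("ends",a,b,np.linalg.norm(a-b))
post=onz("top",f([[495,216]]),.05);print("post",post, "plug",onz("top",f([[292,234]]),0))
u=e/np.linalg.norm(e);o=(bl[1]+bl[2])/2;n=np.array([u[1],-u[0]])
for k,p in dict(a=a,b=b,post=post[0],FL=bl[0],FR=bl[3]).items():print(k,P([(p-o)@n,(p-o)@u],4))
print("o",o,"x",n,"y",u)
print("collar,offcut,jar",onz("top",f([[78,182],[705,140],[405,0]]),.02))
E
```

```text
bay floor FL,BL,BR,FR
 [[ 0.5997  0.082 ]
 [ 0.6606  0.08  ]
 [ 0.6637 -0.1696]
 [ 0.6096 -0.1701]]
len 0.2496238146766256 yaw 0.01237574123409785
tube
 [[ 0.5292  0.057 ]
 [ 0.506   0.0625]
 [ 0.4788 -0.1378]
 [ 0.4528 -0.1307]]
ends [0.51760253 0.05977997] [ 0.46580217 -0.1342626 ] 0.2008377322326497
post [[ 0.59987121 -0.10729308]] plug [[0.59655663 0.0165112 ]]
a [-0.1432  0.1064]
b [-0.1974 -0.087 ]
post [-0.063  -0.0617]
FL [-0.0609  0.1276]
FR [-0.0541 -0.1246]
o [ 0.66213652 -0.04484377] x [0.99992342 0.01237543] y [-0.01237543  0.99992342]
collar,offcut,jar [[ 0.63112557  0.14798713]
 [ 0.64625094 -0.24244068]
 [ 0.73959276 -0.05847944]]
```

```bash
python3 -m jog '[[14,-47,0,0,0,-0.115],[14,-47,0,0,0,-0.115],[14,-47,0,0,0,-0.115],[14,-47,0,0,0,-0.115],[14,-47,0,0,0,-0.115],[14,-47,0,0,0,-0.115],[14,-47,0,0,0,-0.115],[14,-47,0,0,0,-0.115],[14,-47,0,0,0,-0.115],[14,-47,0,0,0,-0.115],[14,-47,0,0,0,-0.115],[14,-47,0,0,0,-0.115]]' 0 10
```

```text
t: 1.3
eef_pos: [0.4672, 0.0282, 0.2202]
ee_rot: [-3.14, -0.007, 2.821]
force: [1.8, -0.0, 0.1]
width: 0.0012
```

```bash
python3 -m jog '[[-3,-45,0,0,0,0.03],[-3,-45,0,0,0,0.03],[-3,-45,0,0,0,0],[-3,-45,0,0,0,0],[-1,-20,0,0,0,0],[0,0,-45,0,0,0],[0,0,-45,0,0,0],[0,0,-45,0,0,0],[0,0,-40,0,0,0],[0,0,-20,0,0,0],[0,0,0,0,0,0]]'
```

```text
t: 2.4
eef_pos: [0.4504, -0.1874, 0.0193]
ee_rot: [-3.139, -0.004, 2.868]
force: [-0.5, 0.3, 0.2]
width: 0.0006
```

```bash
python3 -m jog '[[0,0,-8,0,0,0],[4,14,0,0,0,0],[4,14,0,0,0,0],[2,7,0,0,0,0],[2,7,0,0,0,0],[2,7,0,0,0,0],[2,7,0,0,0,0],[2,7,0,0,0,0],[2,7,0,0,0,0],[2,7,0,0,0,0],[0,0,0,0,0,0]]'
cat > look.py <<'E'
import sys
from h import *
from station import status
n=sys.argv[1]
im=eyes.grab_frame("top");cv2.imwrite(f"pics/{n}.png",im)
cv2.imwrite(f"pics/c{n}.png",cv2.resize(im[125:245,180:340],None,fx=5,fy=5,interpolation=cv2.INTER_CUBIC))
g=cv2.GaussianBlur(im,(3,3),0).max(2);m=np.uint8(g>122)*255;m[:140]=0;m[235:]=0;m[:,:200]=0;m[:,335:]=0
cs,_=cv2.findContours(m,0,2)
o=np.array([.6621,-.0448]);w=.02
N=np.array([np.cos(w),np.sin(w)]);U=np.array([-np.sin(w),np.cos(w)])
B=lambda p:np.round([1e3*(p-o)@N,1e3*(p-o)@U],1)
for c in cs:
    if cv2.contourArea(c)<60:continue
    p=cv2.boxPoints(cv2.minAreaRect(c));p=onz("top",p,.025)
    if np.linalg.norm(p[0]-p[1])<np.linalg.norm(p[1]-p[2]):p=np.roll(p,-1,0)
    e=sorted([(p[0]+p[3])/2,(p[1]+p[2])/2],key=lambda q:-q[1])
    print("world a,b",np.round(e,4).tolist(),"bay a,b",B(e[0]),B(e[1]),"LW",np.linalg.norm(e[0]-e[1]),np.linalg.norm(p[0]-p[3]))
    d=e[0]-e[1];print("yaw world",np.arctan2(-d[0],d[1]))
s=status.get_state();print(s["t"],s["eef_pos"],"bay",B(s["eef_pos"][:2]),s["ee_rot"][2],s["force"])
E
python3 look.py 1
```

```text
t: 3.5
eef_pos: [0.4766, -0.1065, 0.0152]
ee_rot: [-3.141, 0.002, 2.868]
force: [0.2, 0.3, -1.1]
width: 0.0004
world a,b [[0.518, 0.188], [0.5519, -0.0263]] bay a,b [-139.5  235.6] [-109.9   20.7] LW 0.21693913291472844 0.09021275567352373
yaw world 0.15686090148161175
world a,b [[0.631, 0.168], [0.6299, 0.1319]] bay a,b [-26.9 213.4] [-28.6 177.4] LW 0.03608442283628915 0.03293262818148541
yaw world -0.029172385930460912
world a,b [[0.6384, -0.0452], [0.6323, -0.2619]] bay a,b [-23.7   0.1] [ -34.1 -216.5] LW 0.21679590149342515 0.16483998458213545
yaw world -0.02814630118508594
world a,b [[0.6991, 0.1768], [0.6909, -0.1061]] bay a,b [ 41.5 220.8] [ 27.6 -61.8] LW 0.28295402527331576 0.05651358871001161
yaw world -0.02899881133997323
3.55 [ 0.47647833 -0.10677476  0.01521515] bay [-186.8  -58.3] 2.8677752301479322 [0.23873077 0.19024518 0.96862763]
```

View pics/c1.png

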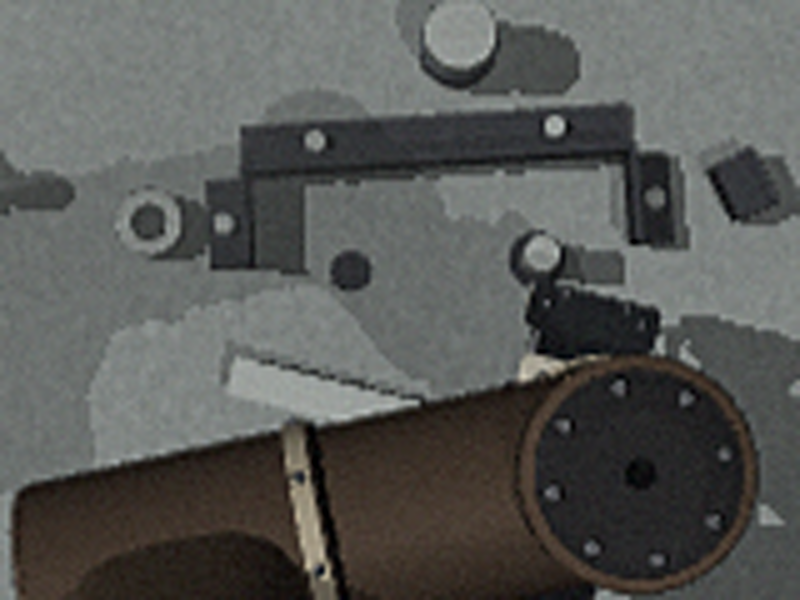

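```bash
python3 -m jog '[[2,7,-4,0,0,0],[2,7,0,0,0,0],[2,7,0,0,0,0],[2,7,0,0,0,0],[0,0,0,0,0,0],[-5,-19,0,0,0,0],[-10,-38,0,0,0,0],[0,0,0,0,0,0]]'
python3 - <<'E'
from station import eyes
import cv2
im=eyes.grab_frame("scene");cv2.imwrite("pics/s1.png",im);cv2.imwrite("pics/s1c.png",cv2.resize(im[120:280,150:350],None,fx=4,fy=3.75,interpolation=cv2.INTER_CUBIC))
E
```

```text
t: 4.35
eef_pos: [0.471, -0.1336, 0.011]
ee_rot: [3.141, 0.003, 2.871]
force: [0.7, 0.5, -1.2]
width: 0.0003
```

View pics/s1c.png

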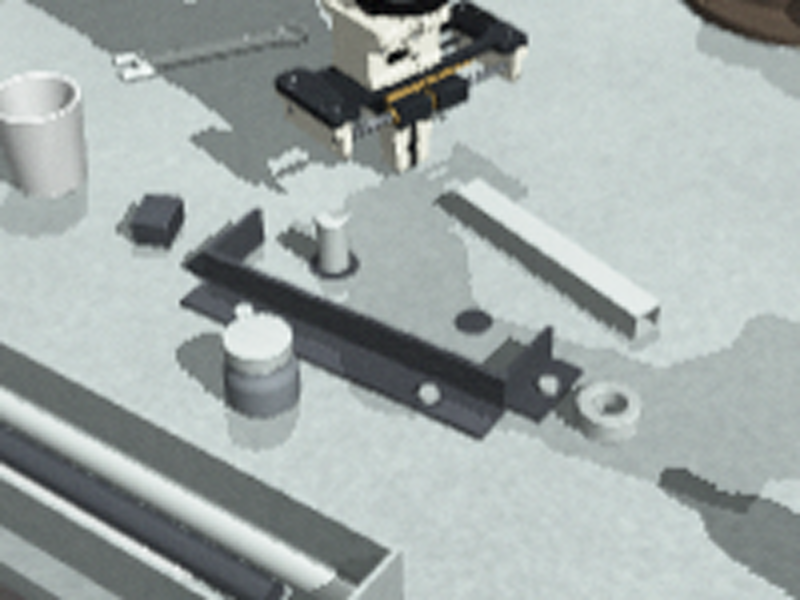

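The tube shows clearly in the scene view: top face from about (467,183) to (648,311) in the crop, with the gripper behind its b end.

```bash
cat > sc.py <<'E'
import sys,json
from h import *
from station import status
o=np.array([.6621,-.0448]);w=.02
N=np.array([np.cos(w),np.sin(w)]);U=np.array([-np.sin(w),np.cos(w)])
B=lambda p:np.round([1e3*(p-o)@N,1e3*(p-o)@U],1)
def shot(n):
    im=eyes.grab_frame("scene");cv2.imwrite(f"pics/{n}.png",cv2.resize(im[120:280,150:350],None,fx=4,fy=3.75,interpolation=cv2.INTER_CUBIC))
def px(P,z):
    return onz("scene",np.array(P)/[4,3.75]+[150,120]-.4,z)
if __name__=="__main__":
    e=px(json.loads(sys.argv[1]),.025);d=e[0]-e[1]
    print("world",np.round(e,4).tolist(),"bay",B(e[0]),B(e[1]),"L",np.linalg.norm(d),"yaw_w",np.arctan2(-d[0],d[1]))
    s=status.get_state();print(s["t"],s["eef_pos"],"bay",B(s["eef_pos"][:2]),s["ee_rot"][2])
E
python3 sc.py '[[648,311],[467,183]]'
python3 -c "
from sc import *
p=px([[333,216],[475,321]],.05);print('post',B(p[0]),'plug',B(px([[475,321]],0)[0]))
q=px([[188,263],[503,383],[552,330],[260,210]],.035);print('walltop',[B(i).tolist() for i in q])"
```

```text
world [[0.5413, 0.1253], [0.4837, -0.0677]] bay [-117.4  172.5] [-178.9  -19.3] L 0.20137229780287502 yaw_w -0.29000532930256034
4.4 [ 0.47207649 -0.13255792  0.01119298] bay [-191.7  -83.9] 2.8714890091299794
post [-61.7 -61.9] plug [-63.1  62.5]
walltop [[28.1, -127.0], [11.5, 131.6], [-52.9, 131.3], [-51.7, -124.3]]
```

```bash
python3 -m jog '[[-25,5,0,0,0,0],[-15,20,0,0,0,0],[0,30,0,0,0,0],[0,28,0,0,0,0],[0,8,0,0,0,0],[0,0,0,0,0,0]]'
```

```text
t: 5.0
eef_pos: [0.4335, -0.0362, 0.0117]
ee_rot: [3.138, 0.009, 2.87]
force: [0.1, -1.1, -0.3]
width: 0.0006
```

```bash
python3 -m jog '[[9,-3,0,0,0,0],[9,-3,0,0,0,0],[7,0,0,0,0,0.05],[7,0,0,0,0,0.05],[7,0,0,0,0,0.05],[7,0,0,0,0,0.05],[7,0,0,0,0,0.05],[7,1,0,0,0,0.05],[7,1,0,0,0,0.05],[7,1,0,0,0,0.05],[7,1,0,0,0,0.05],[7,1,0,0,0,0.05]]'; python3 -c "
from sc import *
shot('s2')"
```

```text
t: 6.2
eef_pos: [0.5283, -0.0512, 0.0084]
ee_rot: [3.14, -0.001, -2.908]
force: [-1.2, -0.2, 1.4]
width: 0.0005
```

View pics/s2.png

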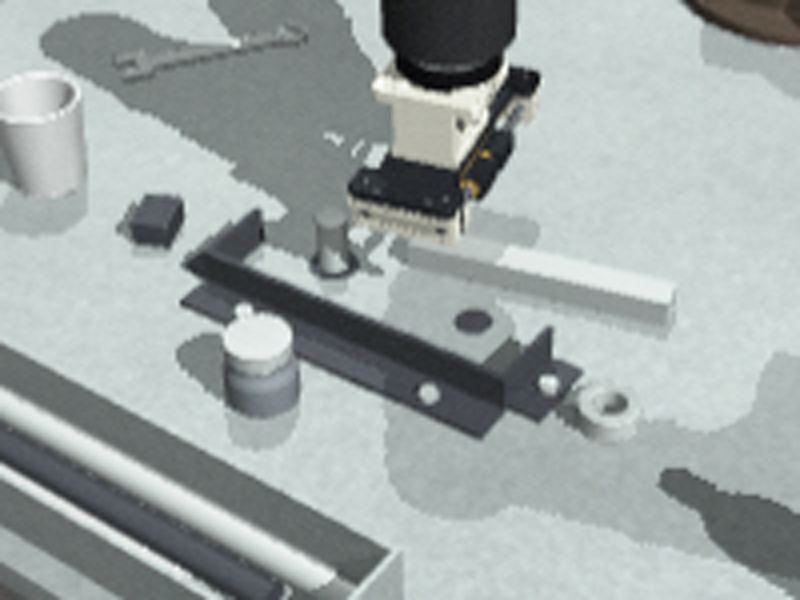

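The tube is turning: a end at about (672,294), b end at about (403,240), next to the fingers and clear of the post (333,250).

```bash
python3 sc.py '[[673,293],[405,240]]'
```

```text
world [[0.5134, 0.1302], [0.5714, -0.0646]] bay [-145.2  178. ] [-91. -18.] L 0.20331557691569033 yaw_w 0.2896678526622852
6.25 [ 0.52974204 -0.05103166  0.00845279] bay [-132.5   -3.6] -2.904795666775775
```

```bash
python3 -m jog '[[7,1,0,0,0,0.06],[7,2,0,0,0,0.06],[7,2,0,0,0,0.06],[7,2,0,0,0,0.06],[7,2,0,0,0,0.04],[0,0,0,0,0,0],[-20,-10,0,0,0,0],[-25,-12,30,0,0,0],[-5,30,30,0,0,0],[-10,45,0,0,0,0],[-10,45,0,0,0,0],[0,0,0,0,0,0]]'; python3 -c "
from sc import *
shot('s3')"
```

```text
t: 7.45
eef_pos: [0.4944, 0.0454, 0.0662]
ee_rot: [3.138, -0.007, -2.652]
force: [0.9, -0.5, 0.4]
width: 0.0001
```

View pics/s3.png

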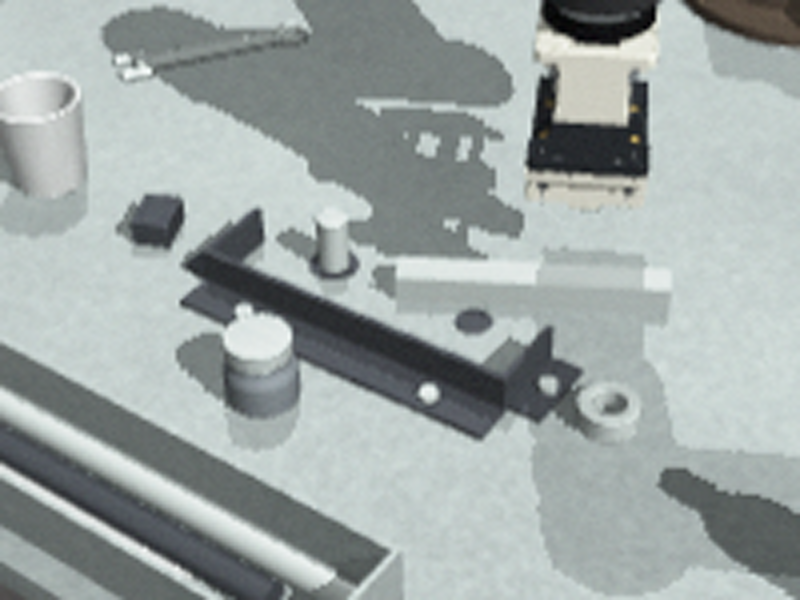

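The tube's top face now runs from (397,271) at b to (670,279) at a.

```bash
python3 sc.py '[[670,279],[397,271]]'
```

```text
world [[0.5003, 0.1208], [0.6052, -0.0476]] bay [-158.4  168.8] [-57.   -1.6] L 0.19835875225292923 yaw_w 0.556704537249413
7.5 [0.49424027 0.04390449 0.06593989] bay [-166.1   92. ] -2.65209228149407
```

```bash
python3 -m jog '[[-8,40,0,0,0,0.03],[-4,40,0,0,0,0.03],[-2,30,0,0,0,0],[0,0,0,0,0,0],[0,0,-30,0,0,0],[0,0,-25,0,0,0],[0,0,0,0,0,0]]'
```

```text
t: 8.2
eef_pos: [0.4825, 0.1506, 0.0094]
ee_rot: [3.138, -0.006, -2.607]
force: [-0.7, -0.1, -0.4]
width: 0.0005
```

```bash
python3 -m jog '[[5.3,-8.5,0,0,0,0.02],[5.3,-8.5,0,0,0,0],[3.7,-5.9,0,0,0,0],[3.7,-5.9,0,0,0,0],[3.7,-5.9,0,0,0,0],[3.7,-5.9,0,0,0,0],[3.7,-5.9,0,0,0,0],[3.7,-5.9,0,0,0,0],[3.7,-5.9,0,0,0,0],[3.7,-5.9,0,0,0,0],[3.7,-5.9,0,0,0,0],[0,0,0,0,0,0]]'; python3 -c "
from sc import *
shot('s4')"
```

```text
t: 9.4
eef_pos: [0.5312, 0.0717, 0.0119]
ee_rot: [3.138, -0.006, -2.595]
force: [0.1, -0.1, -0.6]
width: 0.0004
```

View pics/s4.png

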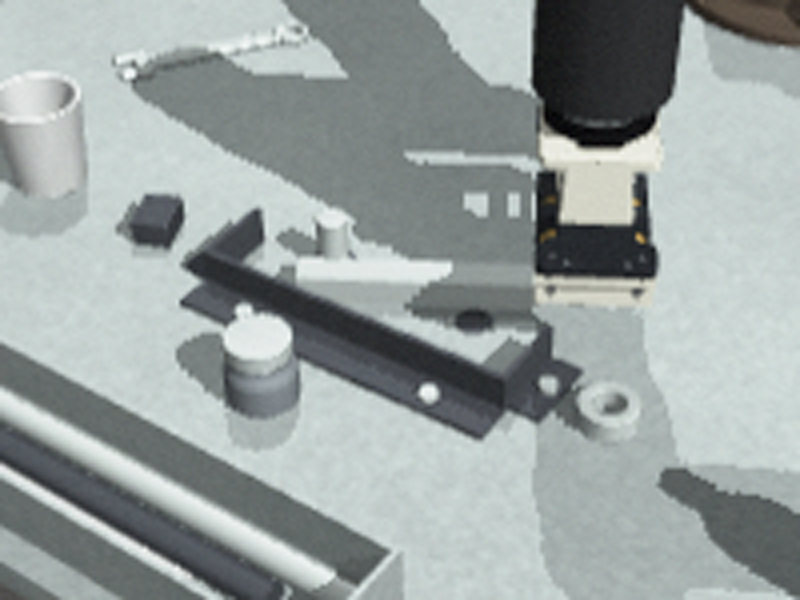

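```bash
python3 -m jog '[[3.7,-5.9,0,0,0,0],[3.7,-5.9,0,0,0,0],[3.2,-5,0,0,0,0],[0,0,0,0,0,0],[-16,25,0,0,0,0],[-30,0,20,0,0,0],[-30,-20,20,0,0,0],[0,0,0,0,0,0]]'; python3 -c "
from sc import *
shot('s5')"
```

```text
t: 10.25
eef_pos: [0.4647, 0.0582, 0.0517]
ee_rot: [3.139, -0.008, -2.596]
force: [2.0, 0.3, -0.1]
width: 0.0003
```

View pics/s5.png

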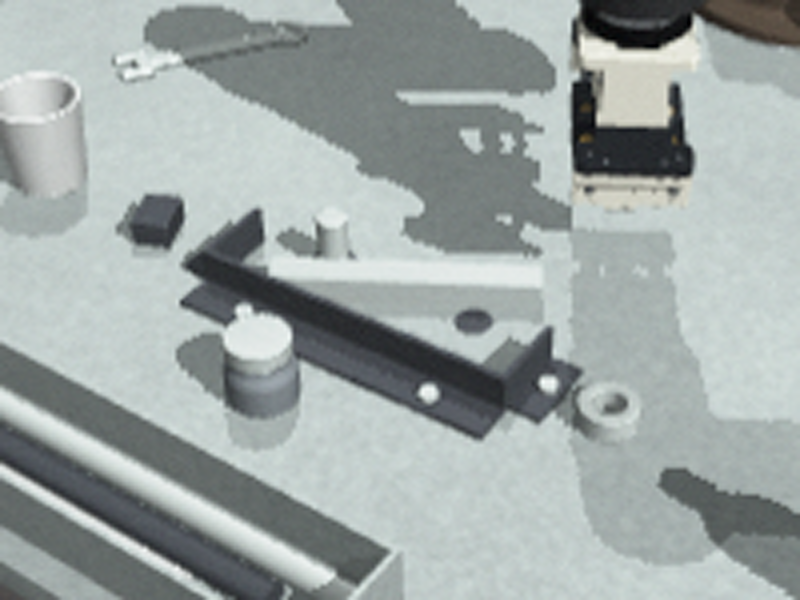

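The a end is at (543,274) and the b end at about (268,267), behind the post and almost on the rail.

```bash
python3 sc.py '[[543,274],[269,266]]'
```

```text
world [[0.5476, 0.0421], [0.6537, -0.1284]] bay [-112.7   89.2] [-10.  -83.4] L 0.20085021654950105 yaw_w 0.5567538424045666
10.3 [0.46666999 0.0591722  0.05144592] bay [-193.3  107.9] -2.595282351082553
```

```bash
python3 -m jog '[[22,-31,0,0,0,0],[22,-31,-20,0,0,0],[0,0,-20,0,0,0],[0,0,0,0,0,0],[8,5,0,0,0,0],[8,4,0,0,0,0],[6.5,1.5,0,0,0,-0.04],[6.5,1.5,0,0,0,-0.04],[6.5,1.5,0,0,0,-0.04],[6.5,1,0,0,0,-0.04],[6.5,1,0,0,0,-0.04],[0,0,0,0,0,0]]';python3 -c "
from sc import *
shot('s6')"
```

```text
t: 11.5
eef_pos: [0.5725, 0.0199, 0.0169]
ee_rot: [-3.141, 0.004, -2.791]
force: [-0.0, 0.1, 0.4]
width: 0.0008
```

View pics/s6.png

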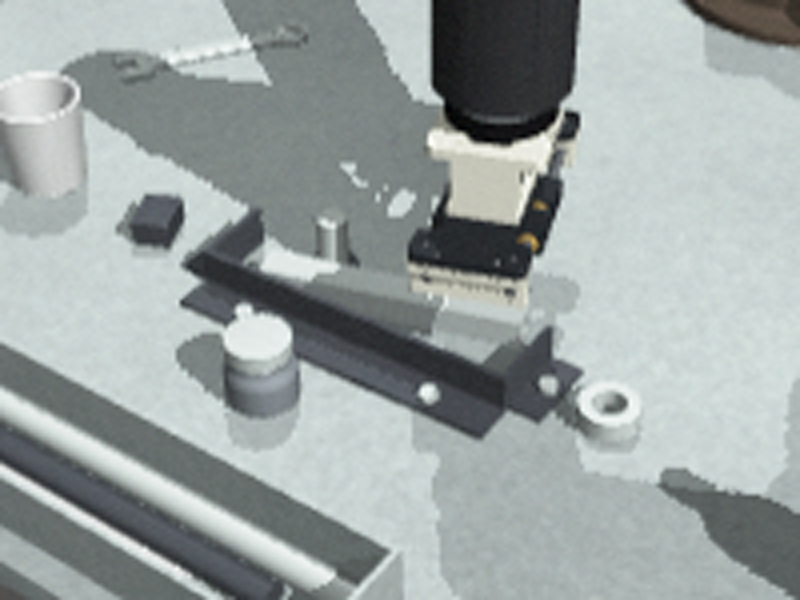

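```bash
python3 -m jog '[[-20,-7,0,0,0,0],[-35,0,30,0,0,0],[-45,0,30,0,0,0],[-20,0,0,0,0,0],[0,0,0,0,0,0]]';python3 -c "
from sc import *
shot('s7')"
```

```text
t: 12.05
eef_pos: [0.453, 0.0146, 0.0773]
ee_rot: [-3.141, 0.007, -2.78]
force: [0.8, 1.0, 0.5]
width: 0.0003
```

View pics/s7.png

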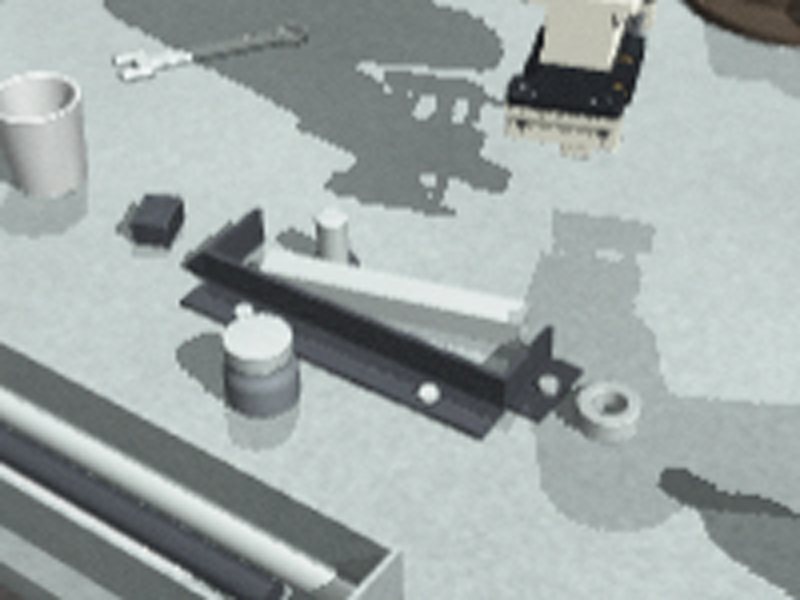

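The a end is at about (522,308) and the b end at about (265,258), inside the bay. The post is clear, and the collar, offcut and jar have not moved.

```bash
python3 sc.py '[[522,309],[266,258]]'
```

```text
world [[0.59, 0.0509], [0.6476, -0.1364]] bay [-70.2  97.1] [-16.3 -91.3] L 0.19590443306177344 yaw_w 0.2985949619870495
12.1 [0.45459736 0.01496732 0.07770734] bay [-206.3   63.9] -2.7798725250798846
```

```bash
python3 -m jog '[[40,0,-20,0,0,-0.05],[40,0,-30,0,0,-0.05],[8,0,-12,0,0,0],[0,0,-4,0,0,0],[8,2,0,0,0,0],[8,2,0,0,0,0],[6,2,0,0,0,-0.03],[6,2,0,0,0,-0.03],[6,2,0,0,0,-0.03],[6,1,0,0,0,-0.03],[0,0,0,0,0,0]]'; python3 -c "
from sc import *
s=status.get_state();print('bay',B(s['eef_pos'][:2]))"
```

```text
t: 13.2
eef_pos: [0.5927, 0.0301, 0.0158]
ee_rot: [3.142, 0.019, -3.004]
force: [0.1, -0.3, -0.6]
width: 0.0004
bay [-67.9  76.3]
```

```bash
python3 -m jog '[[5,0,0,0,0,-0.03],[5,0,0,0,0,-0.03],[3,0,0,0,0,-0.03],[3,0,0,0,0,-0.02],[2,0,0,0,0,0],[0,0,0,0,0,0]]'; python3 - <<'E'
from sc import *
s=status.get_state();print('bay',B(s['eef_pos'][:2]),s['force'])
im=eyes.grab_frame("scene");c=im[180:225,210:290].max(2)
# bright tube pixel extent per column, mapped to bay at z=.025
for x in range(212,290,6):
    col=im[:,x].max(1).astype(int);r=np.arange(170,222)
    print(x,[(int(y),int(col[y])) for y in r if col[y]>175][:12])
E
```

```text
t: 13.8
eef_pos: [0.6116, 0.0305, 0.0176]
ee_rot: [3.141, 0.021, -3.123]
force: [0.1, 0.3, -0.7]
width: 0.0003
bay [-49.   76.3] [ 0.07154097  0.27769349 -0.68609433]
212 [(202, 200), (203, 232), (204, 229), (205, 233), (206, 234), (207, 234), (208, 232), (209, 233), (210, 236), (211, 235), (212, 237), (213, 238)]
218 [(187, 196), (188, 233), (189, 234), (190, 215), (205, 233), (206, 235), (207, 233), (208, 236), (209, 237), (210, 236), (211, 235), (212, 236)]
224 [(191, 193), (192, 232), (193, 214)]
230 [(170, 195), (219, 214), (220, 213), (221, 218)]
236 [(171, 215), (172, 222), (173, 219), (174, 218), (175, 217), (176, 203)]
242 [(172, 199), (173, 176), (174, 218), (175, 221), (176, 219), (177, 196)]
248 [(178, 219), (179, 196), (183, 176), (184, 192)]
254 [(207, 207), (208, 223)]
260 [(208, 180), (209, 184), (210, 198), (211, 190)]
266 [(170, 202), (207, 189), (208, 209), (209, 207), (210, 209), (211, 208), (212, 209), (213, 207), (214, 190)]
272 [(170, 235), (171, 237), (172, 234), (173, 206), (174, 214), (175, 186), (178, 186), (179, 234), (180, 226), (181, 223), (182, 237), (183, 228)]
278 [(170, 226), (171, 227), (172, 227), (173, 227), (174, 230), (175, 240), (176, 241), (177, 228), (178, 203), (196, 187), (197, 207), (198, 210)]
284 [(190, 213), (191, 214), (192, 211), (193, 214), (194, 216), (195, 211), (196, 212), (197, 216), (198, 217), (199, 214), (200, 212), (201, 210)]
```

```bash
python3 -m jog '[[2,0,-4,0,0,0],[2,0,0,0,0,0],[0,0,0,0,0,0]]'; python3 -m jog '[[2,0,0,0,0,0],[2,0,0,0,0,0]]';  python3 -m jog '[[2,0,0,0,0,0],[2,0,0,0,0,0]]'
```

```text
t: 14.15
eef_pos: [0.6155, 0.0304, 0.0132]
ee_rot: [3.141, 0.02, -3.123]
force: [-0.4, 0.7, -0.9]
width: 0.0006
t: 14.35
eef_pos: [0.619, 0.0303, 0.0131]
ee_rot: [3.141, 0.019, -3.123]
force: [-6.1, 1.3, 3.8]
width: 0.0001
t: 14.55
eef_pos: [0.6197, 0.0296, 0.0126]
ee_rot: [-3.141, 0.013, -3.124]
force: [-7.0, 1.0, 4.9]
width: 0.0006
```

```bash
python3 -m jog '[[-12,0,0,0,0,0],[-12,0,0,0,0,0],[0,-35,0,0,0,0],[0,-35,0,0,0,0],[0,-33,0,0,0,0],[0,0,0,0,0,0],[8,0,0,0,0,0],[6,0,0,0,0,0],[4,0,0,0,0,0],[2,0,0,0,0,0],[2,0,0,0,0,0]]'; python3 -m jog '[[2,0,0,0,0,0],[2,0,0,0,0,0]]'
```

```text
t: 15.65
eef_pos: [0.6163, -0.0727, 0.0142]
ee_rot: [3.141, 0.019, -3.118]
force: [-1.5, -0.9, 1.0]
width: 0.0007
t: 15.85
eef_pos: [0.6197, -0.0722, 0.0138]
ee_rot: [3.142, 0.017, -3.117]
force: [-3.0, -1.4, 2.2]
width: 0.0006
```

Contact with the rail here too. I'll make one more nudge, retreat, and take the last look.

```bash
python3 -m jog '[[2,0,0,0,0,0],[2,0,0,0,0,0]]'; python3 -m jog '[[-15,0,0,0,0,0],[-25,0,10,0,0,0],[-40,0,40,0,0,0],[-40,0,40,0,0,0],[-40,0,30,0,0,0],[0,0,0,0,0,0]]'; python3 - <<'E'
from sc import *
s=eyes.grab_frame("scene")[160:235,180:300];t=eyes.grab_frame("top")[130:200,195:325]
s=cv2.resize(s,(560,350),interpolation=cv2.INTER_CUBIC);t=cv2.resize(t,(455,245),interpolation=cv2.INTER_CUBIC)
c=np.zeros((595,560,3),np.uint8);c[:350]=s;c[350:,:455]=t;cv2.imwrite("pics/f.png",c)
E
```

```text
t: 16.05
eef_pos: [0.6234, -0.0721, 0.0136]
ee_rot: [-3.142, 0.016, -3.117]
force: [-3.3, -1.2, 2.4]
width: 0.0004
t: 16.65
eef_pos: [0.4714, -0.0715, 0.1276]
ee_rot: [3.141, 0.021, -3.116]
force: [1.5, -0.9, -0.2]
width: 0.0006
```

View pics/f.png

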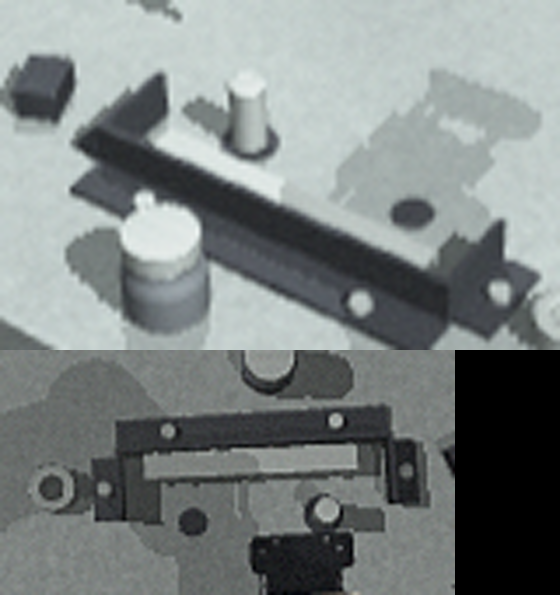

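```bash
python3 - <<'E'
from sc import *
f=lambda p:(np.array(p)-[0,350])/3.5+[195,130]-.36
t=onz("top",f([[144,468],[356,458]]),.025);print("tube",[B(i).tolist() for i in t])
e=onz("top",f([[144,456],[356,445]]),.025);print("far edge",[B(i).tolist() for i in e])
r=onz("top",f([[130,452],[385,438]]),.035);print("rail top inner?",[B(i).tolist() for i in r])
im=eyes.grab_frame("top")
for x in (240,250,262,275,285,294):print(x,im[146:172,x].max(1).tolist())
E
```

```text
tube [[-13.6, 105.3], [-13.8, -93.6]]
far edge [[-2.3, 104.8], [-1.5, -94.3]]
rail top inner? [[0.7, 117.0], [2.4, -120.5]]
240 [109, 112, 114, 84, 66, 46, 44, 44, 49, 57, 59, 53, 37, 71, 124, 133, 130, 128, 134, 134, 94, 56, 58, 59, 55, 59]
250 [123, 128, 121, 75, 55, 60, 67, 62, 54, 59, 61, 50, 41, 127, 132, 129, 128, 133, 137, 134, 78, 58, 55, 99, 108, 103]
262 [126, 139, 76, 55, 63, 59, 63, 53, 57, 54, 62, 26, 150, 132, 125, 132, 124, 129, 137, 95, 51, 66, 128, 135, 131, 142]
275 [134, 86, 59, 53, 57, 63, 62, 49, 52, 62, 44, 38, 142, 149, 149, 148, 148, 154, 169, 76, 58, 121, 133, 128, 130, 131]
285 [102, 65, 61, 52, 61, 65, 51, 55, 57, 55, 13, 146, 154, 149, 149, 150, 153, 161, 115, 60, 71, 123, 135, 117, 116, 79]
294 [84, 51, 58, 52, 35, 51, 54, 49, 62, 27, 71, 141, 156, 148, 152, 145, 157, 165, 91, 74, 74, 131, 138, 139, 131, 131]
```

Both ends measure about 3–4 mm from the rail, within tolerance. One gentle push at the middle should seat the tube fully.

```bash
python3 -m jog '[[40,15,-30,0,0,0],[40,15,-40,0,0,0],[20,0,-32,0,0,0],[8,0,-10,0,0,0],[0,0,0,0,0,0]]'; python3 -m jog '[[8,0,0,0,0,0],[8,0,0,0,0,0],[8,0,0,0,0,0],[5,0,0,0,0,0]]'
```

```text
t: 17.3
eef_pos: [0.5827, -0.0427, 0.0088]
ee_rot: [-3.14, 0.017, -3.115]
force: [-0.0, -0.0, -1.0]
width: 0.0006
t: 17.7
eef_pos: [0.6135, -0.0431, 0.008]
ee_rot: [-3.14, 0.014, -3.116]
force: [-0.8, -0.8, -0.7]
width: 0.0003
```

```bash
python3 -m jog '[[3,0,0,0,0,0],[3,0,0,0,0,0]]'; python3 -m jog '[[2,0,0,0,0,0],[2,0,0,0,0,0]]';python3 -m jog '[[2,0,0,0,0,0],[1,0,0,0,0,0]]'
```

```text
t: 17.9
eef_pos: [0.6211, -0.043, 0.0095]
ee_rot: [-3.14, 0.017, -3.116]
force: [0.8, 0.2, 0.8]
width: 0.0007
t: 18.1
eef_pos: [0.6248, -0.0431, 0.0101]
ee_rot: [-3.14, 0.017, -3.116]
force: [-4.3, -1.2, -0.7]
width: 0.0003
t: 18.3
eef_pos: [0.6247, -0.0434, 0.0097]
ee_rot: [-3.14, 0.011, -3.117]
force: [-2.7, 0.6, 1.7]
width: 0.0003
```

```bash
python3 -m jog '[[2,0,0,0,0,0],[2,0,0,0,0,0]]';python3 -m jog '[[-15,0,0,0,0,0],[-25,0,10,0,0,0],[-40,0,40,0,0,0],[-40,0,40,0,0,0],[-40,0,30,0,0,0],[0,0,0,0,0,0]]'; python3 - <<'E'
from sc import *
im=eyes.grab_frame("top")
E=[]
for x in (240,250,262,275,285,294):
    c=im[150:172,x].max(1).astype(float);k=[i for i in range(1,22) if c[i]>=95 and c[i-1]<95][0]
    E.append([x,150+k-1+(95-c[k-1])/(c[k]-c[k-1])])
print([B(i).tolist() for i in onz("top",E,.025)])
r=im[161:164].max(2).mean(0);print("row extent",[x for x in range(225,310) if r[x]>110][::69])
a=cv2.imread("pics/top0.png");d=cv2.absdiff(im,a).max(2)
for n,(x,y) in dict(collar=(210,170),offcut=(330,161),jar=(272,132),cup=(372,159),bottle=(138,154),wrench=(375,230),hammer=(132,230)).items():
    print(n,d[y-12:y+12,x-12:x+12].mean())
E
```

```text
t: 18.5
eef_pos: [0.6247, -0.0437, 0.0091]
ee_rot: [-3.14, 0.004, -3.118]
force: [-7.3, 1.5, 4.1]
width: 0.0001
t: 19.1
eef_pos: [0.4715, -0.0438, 0.1228]
ee_rot: [-3.14, 0.008, -3.117]
force: [1.5, 0.1, 0.1]
width: 0.0004
[[-1.5, 90.9], [0.3, 58.0], [1.5, 18.5], [0.2, -24.2], [1.6, -57.1], [2.9, -86.8]]
row extent [236]
collar 9.590277777777779
offcut 15.956597222222221
jar 17.11111111111111
cup 15.23263888888889
bottle 14.041666666666666
wrench 34.107638888888886
hammer 18.444444444444443
```

```bash
python3 -c "
from station import workorder
print(workorder.job_done())"
```

```text
the job is handed in; nothing more can be done
None
```

The tube is in the bay against the back rail, and the job was handed in at about 19 s. The hand-in gave no verdict.

**What I did:** I used only pushes with the shut fingertips.
1. Pushed on end b to shift the tube left, clear of the post.
2. Swung end b forward until the tube stood at about 30° to the rail.
3. Pushed end a to slide end b behind the post.
4. Swung end a in against the rail.
5. Seated the tube with pushes near each end, then one at the middle.

**Last checks:**
- **Position:** In the top picture, the tube's rail-side edge lies between 1.5 mm short of the rail line and 3 mm past it. That is within the measurement error. The ends are at about y = +105 and -94 mm, inside the end walls.
- **Seating:** On the final push the tool stopped advancing while the force rose to about 7 N. I take that as the tube touching the rail.
- **Forces:** The highest force reading I saw was about 9 N. The force was only read at the end of each move.

**Less certain:**
- **Bystanders:** The collar, offcut and jar looked unmoved in the pictures. The automatic picture comparison was inconclusive: it flagged the wrench most, probably because the arm's shadow lay on it. The wrench looked in place in an earlier view, at about 12 s. I did not check the hammer, bottle and cup separately at the end, but the fingers never came near them.
- **Bay angle:** My estimates ran from 0.012 to 0.027 rad, and I used 0.02.

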